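# Line up mixed paints from dark to pale in the paint tray

## Robot

A 6-joint arm with a two-finger parallel gripper is mounted at the origin on the work surface. World frame = base frame: x ahead of the robot, y to its left, z up, the work surface at z = 0. Lengths are in m, angles in rad, forces in N, time in s.
With the tool pointing down it reaches from about 0.25 to 0.725 m from the base axis. Payload 4 kg.
Tool frame: the origin (TCP) lies between the finger pads; the fingertips stand 11 mm ahead of it and the grasp point (between the pads) lies 8 mm behind it (bot.tip_extent is the distance from the TCP to the fingertips, in m); z points along the fingers, y is the line along which they close (so a half turn about z gives the same grasp; the last joint's range is limited). The gripper opens to 85 mm and grips with 20 to 120 N. Pads are 22 mm wide; open, the fingers measure 114 mm over their backs; the gripper's body (76 mm by 85 mm) begins 54 mm behind the grasp point. The pads swing forward as they close: fully open they stand 13 mm farther back than shut.
Start: joints at [1.3, 0.241, 0.005, 1.335, 0, 1.571], TCP at [0.134, 0.482, 0.242] pointing down, gripper open.
Joint ranges: [-2.72, 2.72], [-1.05, 1.87], [-1.09, 1.28], [-1.99, 2.15], [-1.42, 1.44], [-3.14, 3.14]. Speed limits (rad/s): [2.79, 2.79, 3.14, 3.14, 3.14, 3.14].

## Interface

Orientations are given as a unit quaternion [x, y, z, w].
In Python, from workcell import bot gives the robot as it stands. The module is installed in compiled form; this text tells all that it offers.
- The arm moves only by the tool drive_tool, never from a script. Its argument "rows" is a list of rows, each an object of numbers: "dx", "dy", "dz": the shift along the tool's x, y, z in units of 50 mm (1.0 is 50 mm); "wx", "wy", "wz": the turn, a rotation vector about the tool's x, y, z in units of 5 degrees (1.0 is 5 degrees); "hand": the finger opening in mm, from 0 to 85.4. A call has 1 to 20 rows; each row is the pose to reach, as a shift and turn from the pose commanded when the call began, along the tool's axes at that moment; what a row does not reach only later rows make up. A row lasts 1/10 s, in which the tool goes at most 50 mm and 8.59 degrees, less where a joint would pass 70% of its speed; a pose out of reach is approached as far as the arm can. A call with a gripper value outside its range is refused whole. The fingers move at their own pace and stop on an object; the grip force is fixed at half the most. Time passes only in rows, so rows that repeat a pose let the fingers close. It gives the time, the measured TCP pose, the force, the opening and the grip force at its end, in the units of the state.
- bot.get_obs(): the state, without advancing time (a new reading comes with each control period).
- bot.camera(name): name is "scene" or "top" or "wrist"; returns the picture (420x560x3 uint8, red, green, blue); there is no depth.
- bot.get_calibration(name): a dict with "vfov" (degrees; the focal length in pixels is half the picture's height over the tangent of half this angle, whatever the lens; pixels are square), "cx", "cy" (the principal point, pixels), "k1" (the pictures are not rectified: a ray, as slopes to the right and down, at radius r is drawn at 1 + k1 r^2 times it, then the intrinsics apply), "origin" and "rotation" of the camera in the world; the wrist camera has in their place "mount" (4x4, takes a point from camera to tool coordinates, whose origin is the TCP and whose axes are the flange's). Camera axes: x right, y up, looking along -z (the intrinsics and any distortion apply to the point x, -y, -z); pixel columns grow to the right and rows downward; lengths in m; the calibration is good to about 2 mm. A picture is of the moment at which its call begins: read the wrist's pose just before it. get_calibration takes no time and is no camera call.
- bot.job_done(): hands the job in; it is judged then, once.
Trained networks look in the newest picture that a camera, given by its name, has taken for a name from the list of things; names that differ only in an ending like _2 or _b are one class to them, and where a whole thing is asked for, a point or a joint stands for the part that bears it (a point fixed in the world has none). Each returns a list of dicts, best first, with "score" (0 to 1); they miss things now and then, are a little off and sometimes report something else, mostly with a low value. They report only what shows in the picture. A call takes as long as a camera call. They do not tell look-alikes from the thing itself.
- bot.look_for(camera, thing): "extent" ([centre column, centre row, width, height] in pixels, round what is visible of it).
- bot.outline_of(camera, thing): "region" (420x560 bool, what is visible of it) and "extent" ([centre column, centre row, width, height] in pixels, round what is visible of it).
The state is a dict: "clock": time; "joint_pos": joint angles; "joint_vel": joint speeds; "tau": joint torques, N m; "eef_pos": TCP position; "tool_rot": TCP orientation; "ft_force": force on the tool from outside, world axes, zero at the start; "ft_torque": the same for the moment, N m; "grip_width": finger opening in m; "grasp_force": force on a finger pad.
Only numpy, scipy, OpenCV 4.12 (cv2) and the standard library are available. Lean on these libraries where they do the work, as an engineer would, in place of code of your own. Each camera call takes 0.05 s, during which the arm holds its last target. There are 200 camera calls.

## Task

Line up the four jars of red and pink paint in the tray as a shade scale: one jar upright in the middle of each cork round, the deepest red next to the black tub and then steadily paler to the palest pink next to the white tub. Set each jar down rather than dropping it, never knock one over, and leave the black and white tubs where they stand.

Things in the scene. Friction and masses are not known exactly. Their poses are not given: they have to be found in the camera images.
- jar_deep_center (a point): Jar of paint, the darkest of the four, deep wine red (almost maroon). Closed round jar, upright, 49 mm diameter, 70 mm tall, straight-sided, 0.15 to 0.3 kg; its colour shows through the wall and as a 37 mm dab on its grey lid. Point: on its axis, half-way up (35 mm above its base); z axis up. A like jar of yellow ochre, not part of the job, stands among them; brush, palette knife and tubes lying near are under 20 mm high.
- jar_rose_center (a point): Jar of paint, second darkest, strong crimson rose. Closed round jar, upright, 49 mm diameter, 70 mm tall, straight-sided, 0.15 to 0.3 kg; its colour shows through the wall and as a 37 mm dab on its grey lid. Point: on its axis, half-way up (35 mm above its base); z axis up.
- jar_pink_center (a point): Jar of paint, second palest, mid pink. Closed round jar, upright, 49 mm diameter, 70 mm tall, straight-sided, 0.15 to 0.3 kg; its colour shows through the wall and as a 37 mm dab on its grey lid. Point: on its axis, half-way up (35 mm above its base); z axis up.
- jar_pale_center (a point): Jar of paint, the palest of the four, very pale pink. Closed round jar, upright, 49 mm diameter, 70 mm tall, straight-sided, 0.15 to 0.3 kg; its colour shows through the wall and as a 37 mm dab on its grey lid. Point: on its axis, half-way up (35 mm above its base); z axis up.
- pad_1: Cork round 1 of 4, numbered from the left (+y) end of the paint tray as the robot sees it: fixed disc, 70 mm diameter, 3 mm thick. Origin: centre of its underside, 12 mm above the table; a jar stands 3 mm above this. y axis: along the row towards round 1. The rounds lie in a straight row 88 mm apart in a fixed wooden tray 630 x 130 mm, rim 24 mm high.
- pad_2: Cork round 2 of 4, numbered from the left (+y) end of the paint tray as the robot sees it: fixed disc, 70 mm diameter, 3 mm thick. Origin: centre of its underside, 12 mm above the table; a jar stands 3 mm above this. y axis: along the row towards round 1. The rounds lie in a straight row 88 mm apart in a fixed wooden tray 630 x 130 mm, rim 24 mm high.
- pad_3: Cork round 3 of 4, numbered from the left (+y) end of the paint tray as the robot sees it: fixed disc, 70 mm diameter, 3 mm thick. Origin: centre of its underside, 12 mm above the table; a jar stands 3 mm above this. y axis: along the row towards round 1. The rounds lie in a straight row 88 mm apart in a fixed wooden tray 630 x 130 mm, rim 24 mm high.
- pad_4: Cork round 4 of 4, numbered from the left (+y) end of the paint tray as the robot sees it: fixed disc, 70 mm diameter, 3 mm thick. Origin: centre of its underside, 12 mm above the table; a jar stands 3 mm above this. y axis: along the row towards round 1. The rounds lie in a straight row 88 mm apart in a fixed wooden tray 630 x 130 mm, rim 24 mm high.
- tub_white_center (a point): White paint tub with white lid and a kraft label band, 92 mm diameter, 75 mm tall, 0.7 kg, standing loose in the tray at one end of the row of cork rounds (either end; the black tub stands at the other), 118 mm from the middle of the nearest round. Its lid is 87 mm above the table. This point: on its axis, half-way up; z axis up.
- tub_black_center (a point): Black paint tub with black lid and a kraft label band, 92 mm diameter, 75 mm tall, 0.7 kg, standing loose in the tray at one end of the row of cork rounds (either end; the white tub stands at the other), 118 mm from the middle of the nearest round. Its lid is 87 mm above the table. This point: on its axis, half-way up; z axis up.
Not all that is in view belongs to the job. Leave any turquoise look-alike of the part that bears jar_rose_center alone. Leave any blue look-alike of the part that bears jar_pale_center alone.

How it is judged:
At the end, for the whole second after the job is handed in: All four jars stand upright (within about 7 degrees) on the cork rounds, each with its axis within 12 mm of the middle of its own round, at rest and released; from the black tub to the white tub they run deepest, second darkest, second palest, palest (height (world z) of jar_deep_center between 0.044 and 0.056 m and angle between each of jar_deep_center, jar_rose_center, jar_pink_center, jar_pale_center's own z axis and vertical below 0.12 rad and linear speed of each of jar_deep, jar_rose, jar_pink, jar_pale below 0.02 m/s and contact force between each of jar_deep, jar_rose, jar_pink, jar_pale and the fingers below 0.1 N and height (world z) of jar_rose_center between 0.044 and 0.056 m and height (world z) of jar_pink_center between 0.044 and 0.056 m and height (world z) of jar_pale_center between 0.044 and 0.056 m and ((horizontal distance between tub_white_center and pad_1 below 0.15 m and horizontal distance between tub_black_center and pad_4 below 0.15 m and horizontal distance between jar_pale_center and pad_1 below 0.012 m and horizontal distance between jar_pink_center and pad_2 below 0.012 m and horizontal distance between jar_rose_center and pad_3 below 0.012 m and horizontal distance between jar_deep_center and pad_4 below 0.012 m) or (horizontal distance between tub_black_center and pad_1 below 0.15 m and horizontal distance between tub_white_center and pad_4 below 0.15 m and horizontal distance between jar_deep_center and pad_1 below 0.012 m and horizontal distance between jar_rose_center and pad_2 below 0.012 m and horizontal distance between jar_pink_center and pad_3 below 0.012 m and horizontal distance between jar_pale_center and pad_4 below 0.012 m))); the robot touches nothing.
It fails at once if a jar is knocked over (tilted more than about 40 degrees) (angle between any of jar_deep_center, jar_rose_center, jar_pink_center, jar_pale_center's own z axis and vertical above 0.7 rad).
It fails at once if a jar is dropped (falls free from more than about 25 mm) ((linear speed of jar_deep above 0.7 m/s and contact force between jar_deep and the fingers below 0.1 N) or (linear speed of jar_rose above 0.7 m/s and contact force between jar_rose and the fingers below 0.1 N) or (linear speed of jar_pink above 0.7 m/s and contact force between jar_pink and the fingers below 0.1 N) or (linear speed of jar_pale above 0.7 m/s and contact force between jar_pale and the fingers below 0.1 N)).
It fails at once if the black or the white tub is shifted by more than 15 mm or lifted (distance of any of tub_white_center, tub_black_center from where it was at the start of the episode above 0.015 m).
It also fails if it takes over 99 s, if anything falls off the work surface, if the arm or the gripper's body presses on something with over 40 N, if the wrist force passes 120 N, or if a joint passes its speed limit or range.

## Working session

There is one attempt and no reset: what is moved stays moved. The work goes in short steps, Python scripts to look and compute and a tool call to move; the robot and the scene stay as the last step left them, time stands still between calls to the robot, and variables do not carry over. Pictures are saved under pics/ and viewed, at most 14 in all, crops included, and the job is handed in when it is done.

Besides the shell and the picture viewer there is one more tool, called after "Emit:" as a command line: name --argument value ..., lists and objects as JSON in quotes. drive_tool: Moves the arm, as the interface text tells. Its arguments: {"type":"object","properties":{"rows":{"type":"array","items":{"type":"object","properties":{"dx":{"type":"number"},"dy":{"type":"number"},"dz":{"type":"number"},"wx":{"type":"number"},"wy":{"type":"number"},"wz":{"type":"number"},"hand":{"type":"number"}}}}},"required":["rows"]}

```bash
mkdir -p pics
python3 - <<'E'
from workcell import bot
import cv2, numpy as np
o=bot.get_obs(); print(o['clock'],o['eef_pos'],o['tool_rot'],o['grip_width'])
for c in ['scene','top']:
    im=bot.camera(c); cv2.imwrite(f'pics/{c}0.png',im[:,:,::-1])
    k=bot.get_calibration(c); print({a:np.round(v,4).tolist() for a,v in k.items()})
print(bot.get_calibration('wrist'))
for n in ['jar_deep_center','jar_rose_center','jar_pink_center','jar_pale_center','pad_1','tub_white_center','tub_black_center']:
    print(n,[(round(d['score'],2),np.round(d['extent']).tolist()) for d in bot.look_for('top',n)])
E
```

```text
0.0 [0.13357438 0.48118991 0.24139958] [ 1.34981489e-01  9.90847549e-01 -1.05277273e-03 -1.55793477e-04] 0.0856871413886932
{'vfov': 49.7257, 'cx': 283.8843, 'cy': 215.0454, 'k1': -0.0388, 'origin': [1.3095, -0.2199, 0.5839], 'rotation': [0.3922, 0.2699, 0.5153, 0.7126]}
{'vfov': 54.5974, 'cx': 283.7306, 'cy': 207.739, 'k1': 0.0003, 'origin': [0.3871, 0.0361, 1.2074], 'rotation': [-0.0545, 0.0326, 0.7161, -0.6951]}
{'vfov': 69.51112050210413, 'cx': 282.74645309583076, 'cy': 210.9852960731052, 'k1': -0.03317588948561183, 'mount': array([[ 4.61268468e-05,  9.45793660e-01,  3.24768148e-01,
         8.41319510e-02],
       [ 9.99999866e-01,  1.24033935e-04, -5.03243162e-04,
        -1.61727441e-04],
       [-5.16246463e-04,  3.24768128e-01, -9.45793528e-01,
        -1.31414197e-01],
       [ 0.00000000e+00,  0.00000000e+00,  0.00000000e+00,
         1.00000000e+00]])}
jar_deep_center [(0.84, [423.0, 249.0, 24.0, 16.0])]
jar_rose_center [(0.83, [336.0, 213.0, 18.0, 20.0]), (0.67, [283.0, 216.0, 20.0, 19.0]), (0.54, [308.0, 239.0, 17.0, 16.0])]
jar_pink_center [(0.58, [363.0, 231.0, 20.0, 15.0])]
jar_pale_center [(0.82, [190.0, 244.0, 28.0, 18.0]), (0.68, [161.0, 236.0, 25.0, 18.0])]
pad_1 [(0.97, [310.0, 167.0, 24.0, 24.0]), (0.87, [341.0, 168.0, 27.0, 19.0]), (0.8, [372.0, 168.0, 22.0, 24.0]), (0.7, [283.0, 169.0, 21.0, 20.0])]
tub_white_center [(0.67, [243.0, 164.0, 35.0, 38.0])]
tub_black_center [(0.84, [413.0, 166.0, 39.0, 34.0]), (0.65, [308.0, 240.0, 20.0, 16.0])]
```

Run:
```python
import cv2
im=cv2.imread('pics/top0.png')[120:300,130:460]; cv2.imwrite('pics/topc.png',cv2.resize(im,None,fx=2.4,fy=2.4,interpolation=cv2.INTER_CUBIC))
```

```text
(no output)
```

View pics/topc.png

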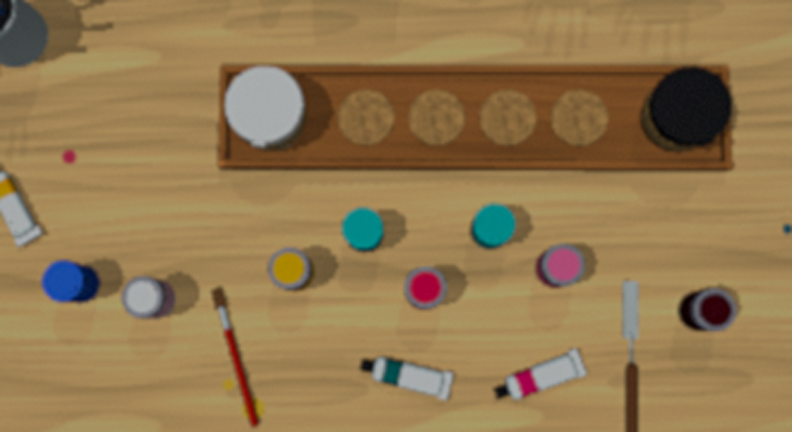

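View pics/scene0.png

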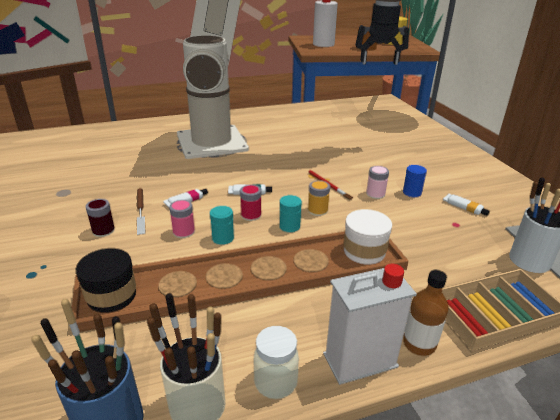

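Shown: white tub is at top-view left (+y), so pad_1 gets pale, pad_4 gets deep. Candidates, top pixels: deep (427,249), rose (307,240), pink (365,230), pale (190,244). Look-alikes: turquoise (281,215) and (336,214), blue (157,236), ochre (251,232).

```bash
cat > h.py <<'E'
from workcell import bot
import cv2, numpy as np
from scipy.spatial.transform import Rotation as R
def cam(name,obs=None):
    k=bot.get_calibration(name)
    if 'mount' in k:
        T=np.eye(4);T[:3,:3]=R.from_quat(obs['tool_rot']).as_matrix();T[:3,3]=obs['eef_pos'];T=T@k['mount']
        return k,T[:3,:3],T[:3,3]
    return k,R.from_quat(k['rotation']).as_matrix(),np.array(k['origin'])
def project(c,P):
    k,Rm,o=c; p=(np.atleast_2d(P)-o)@Rm; s=np.c_[p[:,0],-p[:,1]]/(-p[:,2:])
    f=210/np.tan(np.radians(k['vfov']/2)); s=s*(1+k['k1']*(s**2).sum(1,keepdims=True))
    return s*f+[k['cx'],k['cy']]
def world(c,uv,z):
    k,Rm,o=c; f=210/np.tan(np.radians(k['vfov']/2))
    d=(np.array(uv,float)-[k['cx'],k['cy']])/f; s=d.copy()
    for _ in range(8): s=d/(1+k['k1']*(s@s))
    r=Rm@np.array([s[0],-s[1],-1]); return o+r*(z-o[2])/r[2]
E
python3 - <<'E'
from h import *
im=cv2.imread('pics/top0.png'); c=cam('top')
hsv=cv2.cvtColor(im,cv2.COLOR_BGR2HSV)
for n,(u,v) in dict(deep=(427,249),rose=(307,240),pink=(365,230),pale=(190,244),ochre=(251,232),turqA=(281,215),turqB=(336,214),blue=(157,236)).items():
    col=im[v-1:v+2,u-1:u+2].reshape(-1,3).mean(0)
    m=(np.linalg.norm(im.astype(float)-col,axis=2)<45).astype(np.uint8)
    w=np.zeros_like(m);cv2.circle(w,(u,v),10,1,-1)
    ys,xs=np.nonzero(m*w); p=world(c,(xs.mean(),ys.mean()),.07)
    print(n,len(xs),xs.mean().round(1),ys.mean().round(1),col.round(),p.round(4))
for n,uv,z in [('p1',(282.5,169),.015),('p2',(312,169),.015),('p3',(341.5,169),.015),('p4',(371.5,169),.015),('white',(240,164),.087),('black',(417.5,164.5),.087)]:
    print(n,world(c,uv,z).round(4))
o=bot.get_obs();cw=cam('wrist',o);print('wristcam',cw[2],world(cw,(280,210),.07))
E
```

```text
deep 123 427.0 248.8 [11.  2. 48.] [ 0.4022 -0.3214  0.07  ]
rose 109 306.9 239.2 [ 55.   1. 165.] [0.4381 0.0075 0.07  ]
pink 152 364.4 229.8 [116.  75. 171.] [ 0.4595 -0.1532  0.07  ]
pale 135 188.6 243.2 [172. 171. 167.] [0.4367 0.3395 0.07  ]
ochre 109 249.8 231.2 [  0. 135. 171.] [0.4652 0.1666 0.07  ]
turqA 200 280.8 214.8 [136. 137.   0.] [0.5087 0.0784 0.07  ]
turqB 207 335.5 213.3 [134. 135.   0.] [ 0.5081 -0.075   0.07  ]
blue 204 155.7 236.7 [167.  75.  24.] [0.4579 0.4332 0.07  ]
p1 [0.6522 0.0716 0.015 ]
p2 [ 0.6491 -0.0164  0.015 ]
p3 [ 0.646 -0.104  0.015]
p4 [ 0.6429 -0.1926  0.015 ]
white [0.6548 0.1891 0.087 ]
black [ 0.6358 -0.3065  0.087 ]
wristcam [0.05263866 0.50411289 0.37364813] [0.15129309 0.47381421 0.07      ]
```

```bash
cat >> h.py <<'E'
def go(x,y,z,ang=90.):
    """drive numbers taking TCP to x,y,z, tool down, tool x at world angle ang"""
    o=bot.get_obs(); Rc=R.from_quat(o['tool_rot']); a=np.radians(ang)
    tx=np.array([np.cos(a),np.sin(a),0]); tz=np.array([0,0,-1.]); Rt=R.from_matrix(np.c_[tx,np.cross(tz,tx),tz])
    d=Rc.inv().apply(np.array([x,y,z])-o['eef_pos'])/.05; w=np.degrees((Rc.inv()*Rt).as_rotvec())/5
    print('go d',d.round(3),'w',w.round(2),'rows',np.ceil(max(np.linalg.norm(d),np.linalg.norm(w)*5/8.59))+1, 't',o['clock'])
def lid(tag,guess,z=.07,rad=.0185,save=False):
    """refine disc centre in wrist picture near guess (x,y) at height z: colour region about the guess"""
    o=bot.get_obs(); im=bot.camera('wrist'); c=cam('wrist',o); bgr=im[:,:,::-1].copy()
    u,v=project(c,[guess[0],guess[1],z])[0]; r=np.linalg.norm(project(c,[guess[0]+rad,guess[1],z])[0]-[u,v])
    col=np.median(bgr[int(v)-3:int(v)+4,int(u)-3:int(u)+4].reshape(-1,3),axis=0)
    m=(np.linalg.norm(bgr-col,axis=2)<40).astype(np.uint8); w=np.zeros_like(m); cv2.circle(w,(int(u),int(v)),int(2*r),1,-1); m*=w
    n,l,s,ce=cv2.connectedComponentsWithStats(m); i=l[int(v),int(u)]
    (cu,cv_),_=cv2.minEnclosingCircle(np.argwhere(l==i)[:,::-1].astype(np.float32)) if i else ((u,v),0)
    print(tag,'guess px',u.round(),v.round(),'r',r.round(1),'col',col,'centroid',ce[i].round(1),'mec',round(cu,1),round(cv_,1),'area/exp',(s[i,4]/np.pi/r**2).round(2),'world',world(c,ce[i],z).round(4))
    if save:
        cv2.circle(bgr,(int(ce[i][0]),int(ce[i][1])),3,(0,255,0),-1); cv2.imwrite(f'pics/{tag}.png',bgr)
E
python3 -c "
from h import *
go(.4367,.3395,.2)"
```

```text
go d [-6.599 -1.12   0.845] w [-0.   0.  14.9] rows 10.0 t 0.45
```

Emit:
drive_tool --rows '[{"dx":-3,"dy":-0.5,"dz":0.2,"wz":7,"hand":85},{"dx":-6.6,"dy":-1.12,"dz":0.85,"wz":14.9,"hand":85},{"dx":-6.6,"dy":-1.12,"dz":0.85,"wz":14.9,"hand":85},{"dx":-6.6,"dy":-1.12,"dz":0.85,"wz":14.9,"hand":85},{"dx":-6.6,"dy":-1.12,"dz":0.85,"wz":14.9,"hand":85},{"dx":-6.6,"dy":-1.12,"dz":0.85,"wz":14.9,"hand":85},{"dx":-6.6,"dy":-1.12,"dz":0.85,"wz":14.9,"hand":85},{"dx":-6.6,"dy":-1.12,"dz":0.85,"wz":14.9,"hand":85},{"dx":-6.6,"dy":-1.12,"dz":0.85,"wz":14.9,"hand":85},{"dx":-6.6,"dy":-1.12,"dz":0.85,"wz":14.9,"hand":85},{"dx":-6.6,"dy":-1.12,"dz":0.85,"wz":14.9,"hand":85},{"dx":-6.6,"dy":-1.12,"dz":0.85,"wz":14.9,"hand":85}]'

```text
invalid input at $.rows[0]: expected keys dx, dy, dz, wx, wy, wz, hand
```

```bash
python3 -c "
from h import *
print(bot.get_obs()['eef_pos'])
lid('pale1',(.4367,.3395),save=True)
go(.4367,.3395,.045)"
```

```text
[0.13374174 0.48173953 0.2422339 ]
pale1 guess px 243.0 418.0 r 9.5 col [23. 20. 19.] centroid [243.  410.3] mec 243.0 417.0 area/exp 2.3 world [0.4222 0.3439 0.07  ]
go d [-6.6   -1.12   3.945] w [-0.   0.  14.9] rows 10.0 t 0.5
```

View pics/pale1.png

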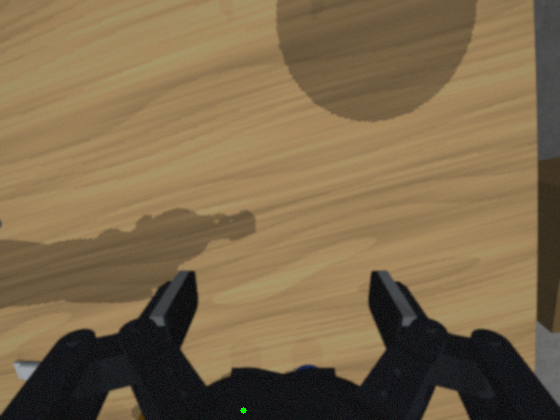

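The move was refused because every key is required; the picture only shows the gripper over bare table, with the fingers at (185,290) and (380,290).

Emit:
drive_tool --rows '[{"dx":-3,"dy":-0.5,"dz":0.2,"wx":0,"wy":0,"wz":7,"hand":85},{"dx":-6.6,"dy":-1.12,"dz":0.85,"wx":0,"wy":0,"wz":14.9,"hand":85},{"dx":-6.6,"dy":-1.12,"dz":0.85,"wx":0,"wy":0,"wz":14.9,"hand":85},{"dx":-6.6,"dy":-1.12,"dz":0.85,"wx":0,"wy":0,"wz":14.9,"hand":85},{"dx":-6.6,"dy":-1.12,"dz":0.85,"wx":0,"wy":0,"wz":14.9,"hand":85},{"dx":-6.6,"dy":-1.12,"dz":0.85,"wx":0,"wy":0,"wz":14.9,"hand":85},{"dx":-6.6,"dy":-1.12,"dz":0.85,"wx":0,"wy":0,"wz":14.9,"hand":85},{"dx":-6.6,"dy":-1.12,"dz":0.85,"wx":0,"wy":0,"wz":14.9,"hand":85},{"dx":-6.6,"dy":-1.12,"dz":0.85,"wx":0,"wy":0,"wz":14.9,"hand":85},{"dx":-6.6,"dy":-1.12,"dz":0.85,"wx":0,"wy":0,"wz":14.9,"hand":85},{"dx":-6.6,"dy":-1.12,"dz":0.85,"wx":0,"wy":0,"wz":14.9,"hand":85},{"dx":-6.6,"dy":-1.12,"dz":0.85,"wx":0,"wy":0,"wz":14.9,"hand":85}]'

```text
clock: 1.7
eef_pos: [0.4365, 0.3398, 0.1999]
tool_rot: [0.707, 0.708, 0.0, 0.0]
ft_force: [-0.0, -0.5, 0.2]
grip_width: 0.0852
grasp_force: 0.0
```

```bash
python3 -c "
from h import *
print(bot.get_obs()['eef_pos'])
lid('pale2',(.4367,.3395),save=True)
go(.4367,.3395,.045)"
```

```text
[0.43651718 0.3397717  0.19992595]
pale2 guess px 283.0 205.0 r 20.4 col [178. 160. 173.] centroid [283.3 205.7] mec 283.4 205.6 area/exp 0.92 world [0.4367 0.339  0.07  ]
go d [-0.007  0.004  3.099] w [ 0.   -0.    0.02] rows 5.0 t 1.75
```

View pics/pale2.png

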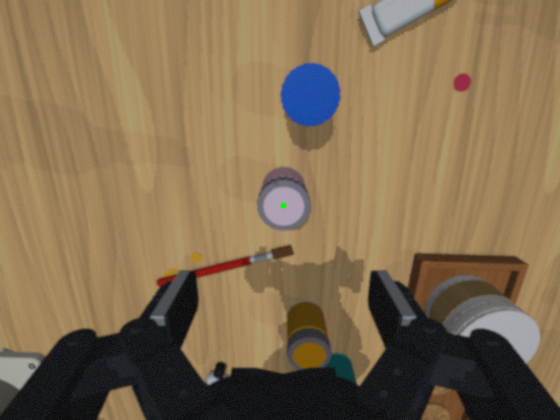

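The wrist view confirms it: the pale jar's lid is at (283,205), with blue (310,95) and ochre (308,350) clear of it. Descend, close and lift.

Emit:
drive_tool --rows '[{"dx":-0.01,"dy":0,"dz":1,"wx":0,"wy":0,"wz":0,"hand":85},{"dx":-0.01,"dy":0,"dz":2,"wx":0,"wy":0,"wz":0,"hand":85},{"dx":-0.01,"dy":0,"dz":2.8,"wx":0,"wy":0,"wz":0,"hand":85},{"dx":-0.01,"dy":0,"dz":3.2,"wx":0,"wy":0,"wz":0,"hand":85},{"dx":-0.01,"dy":0,"dz":3.2,"wx":0,"wy":0,"wz":0,"hand":85},{"dx":-0.01,"dy":0,"dz":3.2,"wx":0,"wy":0,"wz":0,"hand":85},{"dx":-0.01,"dy":0,"dz":3.2,"wx":0,"wy":0,"wz":0,"hand":42},{"dx":-0.01,"dy":0,"dz":3.2,"wx":0,"wy":0,"wz":0,"hand":42},{"dx":-0.01,"dy":0,"dz":3.2,"wx":0,"wy":0,"wz":0,"hand":42},{"dx":-0.01,"dy":0,"dz":3.2,"wx":0,"wy":0,"wz":0,"hand":42},{"dx":-0.01,"dy":0,"dz":3.2,"wx":0,"wy":0,"wz":0,"hand":42},{"dx":-0.01,"dy":0,"dz":3.2,"wx":0,"wy":0,"wz":0,"hand":42},{"dx":-0.01,"dy":0,"dz":3.2,"wx":0,"wy":0,"wz":0,"hand":42}]'

```text
clock: 3.05
eef_pos: [0.4379, 0.3401, 0.0418]
tool_rot: [0.707, 0.707, 0.002, 0.0]
ft_force: [-0.3, -0.9, 6.3]
grip_width: 0.0479
grasp_force: 62.0
```

Emit:
drive_tool --rows '[{"dx":0,"dy":0,"dz":-0.4,"wx":0,"wy":0,"wz":0,"hand":42},{"dx":0,"dy":0,"dz":-1.2,"wx":0,"wy":0,"wz":0,"hand":42},{"dx":0,"dy":0,"dz":-2.1,"wx":0,"wy":0,"wz":0,"hand":42},{"dx":-0.3,"dy":0.2,"dz":-2.9,"wx":0,"wy":0,"wz":0,"hand":42},{"dx":-1,"dy":0.6,"dz":-3.2,"wx":0,"wy":0,"wz":0,"hand":42},{"dx":-1.8,"dy":1.0,"dz":-3.2,"wx":0,"wy":0,"wz":0,"hand":42},{"dx":-2.6,"dy":1.45,"dz":-3.2,"wx":0,"wy":0,"wz":0,"hand":42},{"dx":-3.4,"dy":1.9,"dz":-3.2,"wx":0,"wy":0,"wz":0,"hand":42},{"dx":-4.2,"dy":2.35,"dz":-3.2,"wx":0,"wy":0,"wz":0,"hand":42},{"dx":-5,"dy":2.8,"dz":-3.2,"wx":0,"wy":0,"wz":0,"hand":42},{"dx":-5.8,"dy":3.25,"dz":-3.2,"wx":0,"wy":0,"wz":0,"hand":42},{"dx":-6.6,"dy":3.7,"dz":-3.2,"wx":0,"wy":0,"wz":0,"hand":42},{"dx":-7.1,"dy":4,"dz":-3.2,"wx":0,"wy":0,"wz":0,"hand":42},{"dx":-7.4,"dy":4.15,"dz":-3.2,"wx":0,"wy":0,"wz":0,"hand":42},{"dx":-7.4,"dy":4.15,"dz":-3.2,"wx":0,"wy":0,"wz":0,"hand":42},{"dx":-7.4,"dy":4.15,"dz":-3.2,"wx":0,"wy":0,"wz":0,"hand":42}]'

```text
clock: 4.65
eef_pos: [0.6435, -0.0303, 0.1995]
tool_rot: [0.707, 0.707, -0.0, -0.001]
ft_force: [0.4, 0.5, -1.3]
grip_width: 0.0476
grasp_force: 62.3
```

Run:
```python
from h import *
o=bot.get_obs(); im=bot.camera('wrist'); c=cam('wrist',o); b=im[:,:,::-1].copy()
print(o['eef_pos'])
for n,z in [('pad_1',.015),('tub_white_center',.087)]:
    for d in bot.outline_of('wrist',n):
        ys,xs=np.nonzero(d['region']); print(n,round(d['score'],2),np.round(d['extent']),xs.mean().round(1),ys.mean().round(1),world(c,(xs.mean(),ys.mean()),z).round(4))
for p in [(.6522,.0716,.015),(.6491,-.0164,.015)]:
    uv=project(c,p)[0]; cv2.circle(b,tuple(int(a) for a in uv),3,(0,255,0),-1)
    t=np.linspace(0,2*np.pi,60); cv2.polylines(b,[project(c,np.array(p)+.035*np.c_[np.cos(t),np.sin(t),0*t]).astype(int)],True,(0,255,0),1)
cv2.imwrite('pics/pads.png',b); go(.6522,.0716,.2)
```

```text
[ 0.64348013 -0.03033821  0.19946159]
pad_1 0.85 [295.  87.  73.  79.] 294.3 86.2 [0.6541 0.0735 0.015 ]
pad_1 0.64 [291. 175.  67.  65.] 290.3 174.9 [ 0.6509 -0.0143  0.015 ]
tub_white_center 0.57 [ 72. 161.  96.  58.] 70.6 159.3 [0.4692 0.0145 0.087 ]
go d [2.018e+00 1.770e-01 1.000e-03] w [-0.   -0.    0.02] rows 4.0 t 4.8
```

View pics/pads.png

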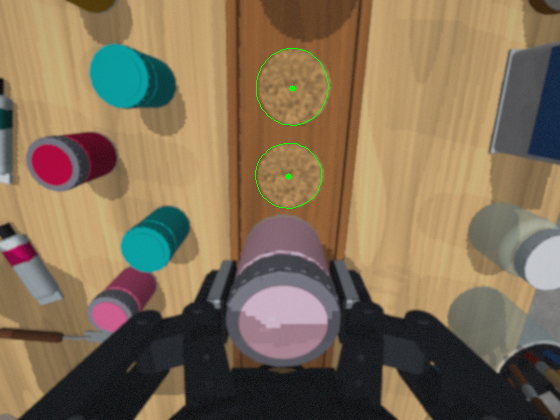

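Both cork rounds (294,87) and (290,175) match the predicted green circles to about 2 mm, and the pale jar hangs upright in the grip. Now place it on pad 1.

Emit:
drive_tool --rows '[{"dx":0.6,"dy":0.06,"dz":0,"wx":0,"wy":0,"wz":0,"hand":42},{"dx":1.4,"dy":0.13,"dz":0,"wx":0,"wy":0,"wz":0,"hand":42},{"dx":2.06,"dy":0.19,"dz":0.2,"wx":0,"wy":0,"wz":0,"hand":42},{"dx":2.06,"dy":0.19,"dz":0.9,"wx":0,"wy":0,"wz":0,"hand":42},{"dx":2.06,"dy":0.19,"dz":1.7,"wx":0,"wy":0,"wz":0,"hand":42},{"dx":2.06,"dy":0.19,"dz":2.3,"wx":0,"wy":0,"wz":0,"hand":42},{"dx":2.06,"dy":0.19,"dz":2.6,"wx":0,"wy":0,"wz":0,"hand":42},{"dx":2.06,"dy":0.19,"dz":2.74,"wx":0,"wy":0,"wz":0,"hand":42},{"dx":2.06,"dy":0.19,"dz":2.8,"wx":0,"wy":0,"wz":0,"hand":42},{"dx":2.06,"dy":0.19,"dz":2.84,"wx":0,"wy":0,"wz":0,"hand":42},{"dx":2.06,"dy":0.19,"dz":2.84,"wx":0,"wy":0,"wz":0,"hand":42},{"dx":2.06,"dy":0.19,"dz":2.84,"wx":0,"wy":0,"wz":0,"hand":42}]'

```text
clock: 6.0
eef_pos: [0.6545, 0.0721, 0.0591]
tool_rot: [0.707, 0.707, 0.001, 0.001]
ft_force: [0.1, 0.3, -1.5]
grip_width: 0.0476
grasp_force: 62.3
```

Emit:
drive_tool --rows '[{"dx":0,"dy":0,"dz":0.03,"wx":0,"wy":0,"wz":0,"hand":42},{"dx":0,"dy":0,"dz":0.05,"wx":0,"wy":0,"wz":0,"hand":42},{"dx":0,"dy":0,"dz":0.05,"wx":0,"wy":0,"wz":0,"hand":42}]'

```text
clock: 6.3
eef_pos: [0.6543, 0.0719, 0.0568]
tool_rot: [0.707, 0.707, 0.001, 0.001]
ft_force: [-1.5, -0.7, 5.0]
grip_width: 0.0478
grasp_force: 62.9
```

Emit:
drive_tool --rows '[{"dx":0,"dy":0,"dz":0,"wx":0,"wy":0,"wz":0,"hand":60},{"dx":0,"dy":0,"dz":0,"wx":0,"wy":0,"wz":0,"hand":85},{"dx":0,"dy":0,"dz":0,"wx":0,"wy":0,"wz":0,"hand":85},{"dx":0,"dy":0,"dz":0,"wx":0,"wy":0,"wz":0,"hand":85},{"dx":0,"dy":0,"dz":0,"wx":0,"wy":0,"wz":0,"hand":85},{"dx":0,"dy":0,"dz":-0.5,"wx":0,"wy":0,"wz":0,"hand":85},{"dx":0,"dy":0,"dz":-1.4,"wx":0,"wy":0,"wz":0,"hand":85},{"dx":0,"dy":0,"dz":-2.3,"wx":0,"wy":0,"wz":0,"hand":85},{"dx":-0.3,"dy":-0.3,"dz":-2.86,"wx":0,"wy":0,"wz":0,"hand":85},{"dx":-1,"dy":-0.9,"dz":-2.86,"wx":0,"wy":0,"wz":0,"hand":85},{"dx":-4.5,"dy":-3.9,"dz":-2.86,"wx":0,"wy":0,"wz":0,"hand":85},{"dx":-4.5,"dy":-3.9,"dz":-2.86,"wx":0,"wy":0,"wz":0,"hand":85},{"dx":-4.5,"dy":-3.9,"dz":-2.86,"wx":0,"wy":0,"wz":0,"hand":85},{"dx":-4.5,"dy":-3.9,"dz":-2.86,"wx":0,"wy":0,"wz":0,"hand":85},{"dx":-4.5,"dy":-3.9,"dz":-2.86,"wx":0,"wy":0,"wz":0,"hand":85},{"dx":-4.5,"dy":-3.9,"dz":-2.86,"wx":0,"wy":0,"wz":0,"hand":85},{"dx":-4.5,"dy":-3.9,"dz":-2.86,"wx":0,"wy":0,"wz":0,"hand":85}]'

```text
clock: 8.0
eef_pos: [0.4586, -0.1534, 0.1987]
tool_rot: [0.708, 0.706, 0.0, 0.0]
ft_force: [-0.1, 0.0, 0.4]
grip_width: 0.0851
grasp_force: 0.0
```

Run:
```python
from h import *
print(bot.get_obs()['eef_pos'])
lid('pink1',(.4595,-.1532))
go(.4595,-.1532,.04)
im=bot.camera('top'); c=cam('top'); uv=project(c,[.653,.0725,.085])[0]; print(uv)
cv2.imwrite('pics/t1.png',cv2.resize(im[130:270,220:440,::-1],None,fx=3,fy=3))
```

```text
[ 0.45860597 -0.15340751  0.19866357]
pink1 guess px 284.0 205.0 r 20.5 col [133.  89. 199.] centroid [284.2 205.3] mec 284.3 205.0 area/exp 0.95 world [ 0.4597 -0.1534  0.07  ]
go d [-0.008  0.004  3.171] w [ 0.01 -0.   -0.  ] rows 5.0 t 8.05
[281.28135592 163.34414727]
```

View pics/t1.png

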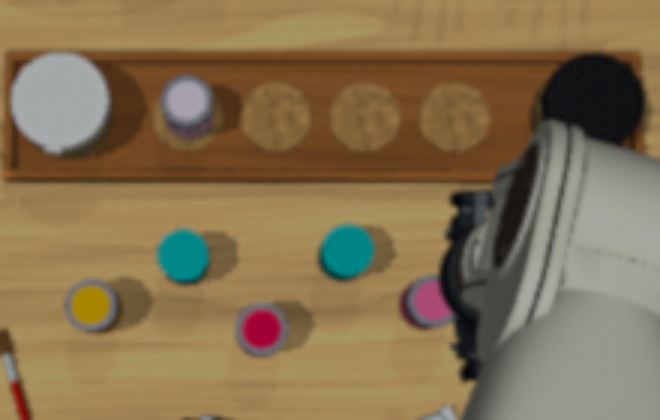

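The pale jar stands on pad 1 (lid at crop (188,100)), upright and centred to within about 4 mm. Pink lid is confirmed at wrist (284,205), so grasp it and lift.

Emit:
drive_tool --rows '[{"dx":0,"dy":0.02,"dz":1,"wx":0,"wy":0,"wz":0,"hand":85},{"dx":0,"dy":0.02,"dz":2,"wx":0,"wy":0,"wz":0,"hand":85},{"dx":0,"dy":0.02,"dz":2.8,"wx":0,"wy":0,"wz":0,"hand":85},{"dx":0,"dy":0.02,"dz":3.17,"wx":0,"wy":0,"wz":0,"hand":85},{"dx":0,"dy":0.02,"dz":3.17,"wx":0,"wy":0,"wz":0,"hand":85},{"dx":0,"dy":0.02,"dz":3.17,"wx":0,"wy":0,"wz":0,"hand":85},{"dx":0,"dy":0.02,"dz":3.17,"wx":0,"wy":0,"wz":0,"hand":42},{"dx":0,"dy":0.02,"dz":3.17,"wx":0,"wy":0,"wz":0,"hand":42},{"dx":0,"dy":0.02,"dz":3.17,"wx":0,"wy":0,"wz":0,"hand":42},{"dx":0,"dy":0.02,"dz":3.17,"wx":0,"wy":0,"wz":0,"hand":42},{"dx":0,"dy":0.02,"dz":3.17,"wx":0,"wy":0,"wz":0,"hand":42},{"dx":0,"dy":0.02,"dz":3.17,"wx":0,"wy":0,"wz":0,"hand":42},{"dx":0,"dy":0.02,"dz":3.17,"wx":0,"wy":0,"wz":0,"hand":42}]'

```text
clock: 9.4
eef_pos: [0.461, -0.1534, 0.0415]
tool_rot: [0.707, 0.707, 0.001, 0.002]
ft_force: [-0.3, 0.7, 6.0]
grip_width: 0.0479
grasp_force: 62.1
```

Emit:
drive_tool --rows '[{"dx":0,"dy":0,"dz":-0.4,"wx":0,"wy":0,"wz":0,"hand":42},{"dx":0,"dy":0,"dz":-1.2,"wx":0,"wy":0,"wz":0,"hand":42},{"dx":0,"dy":0,"dz":-2.1,"wx":0,"wy":0,"wz":0,"hand":42},{"dx":0.15,"dy":0.2,"dz":-2.8,"wx":0,"wy":0,"wz":0,"hand":42},{"dx":0.5,"dy":0.7,"dz":-2.9,"wx":0,"wy":0,"wz":0,"hand":42},{"dx":1,"dy":1.37,"dz":-2.9,"wx":0,"wy":0,"wz":0,"hand":42},{"dx":1.5,"dy":2.05,"dz":-2.9,"wx":0,"wy":0,"wz":0,"hand":42},{"dx":2,"dy":2.74,"dz":-2.9,"wx":0,"wy":0,"wz":0,"hand":42},{"dx":2.4,"dy":3.3,"dz":-2.9,"wx":0,"wy":0,"wz":0,"hand":42},{"dx":2.65,"dy":3.65,"dz":-2.9,"wx":0,"wy":0,"wz":0,"hand":42},{"dx":2.76,"dy":3.78,"dz":-2.7,"wx":0,"wy":0,"wz":0,"hand":42},{"dx":2.76,"dy":3.78,"dz":-2.1,"wx":0,"wy":0,"wz":0,"hand":42},{"dx":2.76,"dy":3.78,"dz":-1.4,"wx":0,"wy":0,"wz":0,"hand":42},{"dx":2.76,"dy":3.78,"dz":-0.8,"wx":0,"wy":0,"wz":0,"hand":42},{"dx":2.76,"dy":3.78,"dz":-0.5,"wx":0,"wy":0,"wz":0,"hand":42},{"dx":2.76,"dy":3.78,"dz":-0.4,"wx":0,"wy":0,"wz":0,"hand":42},{"dx":2.76,"dy":3.78,"dz":-0.36,"wx":0,"wy":0,"wz":0,"hand":42},{"dx":2.76,"dy":3.78,"dz":-0.32,"wx":0,"wy":0,"wz":0,"hand":42},{"dx":2.76,"dy":3.78,"dz":-0.32,"wx":0,"wy":0,"wz":0,"hand":42}]'

```text
clock: 11.3
eef_pos: [0.6495, -0.0152, 0.0568]
tool_rot: [0.707, 0.707, 0.001, 0.001]
ft_force: [0.7, 0.6, -2.6]
grip_width: 0.0476
grasp_force: 63.0
```

Emit:
drive_tool --rows '[{"dx":0,"dy":0,"dz":0.02,"wx":0,"wy":0,"wz":0,"hand":42},{"dx":0,"dy":0,"dz":0.02,"wx":0,"wy":0,"wz":0,"hand":60},{"dx":0,"dy":0,"dz":0.02,"wx":0,"wy":0,"wz":0,"hand":85},{"dx":0,"dy":0,"dz":0.02,"wx":0,"wy":0,"wz":0,"hand":85},{"dx":0,"dy":0,"dz":0.02,"wx":0,"wy":0,"wz":0,"hand":85},{"dx":0,"dy":0,"dz":0.02,"wx":0,"wy":0,"wz":0,"hand":85},{"dx":0,"dy":0,"dz":-0.5,"wx":0,"wy":0,"wz":0,"hand":85},{"dx":0,"dy":0,"dz":-1.4,"wx":0,"wy":0,"wz":0,"hand":85},{"dx":0,"dy":0,"dz":-2.3,"wx":0,"wy":0,"wz":0,"hand":85},{"dx":0.05,"dy":-0.3,"dz":-2.86,"wx":0,"wy":0,"wz":0,"hand":85},{"dx":0.1,"dy":-1,"dz":-2.86,"wx":0,"wy":0,"wz":0,"hand":85},{"dx":0.45,"dy":-4.23,"dz":-2.86,"wx":0,"wy":0,"wz":0,"hand":85},{"dx":0.45,"dy":-4.23,"dz":-2.86,"wx":0,"wy":0,"wz":0,"hand":85},{"dx":0.45,"dy":-4.23,"dz":-2.86,"wx":0,"wy":0,"wz":0,"hand":85},{"dx":0.45,"dy":-4.23,"dz":-2.86,"wx":0,"wy":0,"wz":0,"hand":85},{"dx":0.45,"dy":-4.23,"dz":-2.86,"wx":0,"wy":0,"wz":0,"hand":85},{"dx":0.45,"dy":-4.23,"dz":-2.86,"wx":0,"wy":0,"wz":0,"hand":85}]'

```text
clock: 13.0
eef_pos: [0.4389, 0.0076, 0.1997]
tool_rot: [0.707, 0.707, 0.001, 0.001]
ft_force: [-0.4, 0.5, -0.4]
grip_width: 0.0849
grasp_force: 0.0
```

Run:
```python
from h import *
print(bot.get_obs()['eef_pos'])
lid('rose1',(.4381,.0075),save=True)
go(.4381,.0075,.04)
```

```text
[0.43887433 0.00755004 0.19966301]
rose1 guess px 282.0 205.0 r 20.4 col [ 61.  10. 171.] centroid [282. 205.] mec 282.0 204.9 area/exp 0.86 world [0.4382 0.0075 0.07  ]
go d [-0.    -0.032  3.189] w [ 0.03 -0.   -0.  ] rows 5.0 t 13.05
```

View pics/rose1.png

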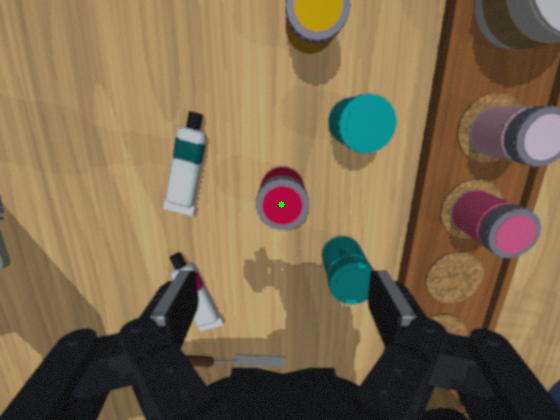

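The rose lid is at (282,205) between the turquoise jars (362,124) and (347,270), and both fingers have room; pale and pink stand upright on pads 1 and 2.

Emit:
drive_tool --rows '[{"dx":0,"dy":-0.02,"dz":1,"wx":0,"wy":0,"wz":0,"hand":85},{"dx":0,"dy":-0.02,"dz":2,"wx":0,"wy":0,"wz":0,"hand":85},{"dx":0,"dy":-0.02,"dz":2.8,"wx":0,"wy":0,"wz":0,"hand":85},{"dx":0,"dy":-0.02,"dz":3.19,"wx":0,"wy":0,"wz":0,"hand":85},{"dx":0,"dy":-0.02,"dz":3.19,"wx":0,"wy":0,"wz":0,"hand":85},{"dx":0,"dy":-0.02,"dz":3.19,"wx":0,"wy":0,"wz":0,"hand":85},{"dx":0,"dy":-0.02,"dz":3.19,"wx":0,"wy":0,"wz":0,"hand":42},{"dx":0,"dy":-0.02,"dz":3.19,"wx":0,"wy":0,"wz":0,"hand":42},{"dx":0,"dy":-0.02,"dz":3.19,"wx":0,"wy":0,"wz":0,"hand":42},{"dx":0,"dy":-0.02,"dz":3.19,"wx":0,"wy":0,"wz":0,"hand":42},{"dx":0,"dy":-0.02,"dz":3.19,"wx":0,"wy":0,"wz":0,"hand":42},{"dx":0,"dy":-0.02,"dz":3.19,"wx":0,"wy":0,"wz":0,"hand":42},{"dx":0,"dy":-0.02,"dz":3.19,"wx":0,"wy":0,"wz":0,"hand":42}]'

```text
clock: 14.35
eef_pos: [0.4377, 0.0076, 0.0409]
tool_rot: [0.707, 0.707, 0.001, 0.001]
ft_force: [0.0, -0.5, 6.1]
grip_width: 0.0476
grasp_force: 61.2
```

Emit:
drive_tool --rows '[{"dx":0,"dy":0,"dz":-0.4,"wx":0,"wy":0,"wz":0,"hand":42},{"dx":0,"dy":0,"dz":-1.2,"wx":0,"wy":0,"wz":0,"hand":42},{"dx":0,"dy":0,"dz":-2.1,"wx":0,"wy":0,"wz":0,"hand":42},{"dx":-0.1,"dy":0.2,"dz":-2.8,"wx":0,"wy":0,"wz":0,"hand":42},{"dx":-0.4,"dy":0.75,"dz":-2.9,"wx":0,"wy":0,"wz":0,"hand":42},{"dx":-0.8,"dy":1.5,"dz":-2.9,"wx":0,"wy":0,"wz":0,"hand":42},{"dx":-1.2,"dy":2.3,"dz":-2.9,"wx":0,"wy":0,"wz":0,"hand":42},{"dx":-1.6,"dy":3.05,"dz":-2.9,"wx":0,"wy":0,"wz":0,"hand":42},{"dx":-1.95,"dy":3.7,"dz":-2.9,"wx":0,"wy":0,"wz":0,"hand":42},{"dx":-2.15,"dy":4.05,"dz":-2.9,"wx":0,"wy":0,"wz":0,"hand":42},{"dx":-2.22,"dy":4.18,"dz":-2.7,"wx":0,"wy":0,"wz":0,"hand":42},{"dx":-2.22,"dy":4.18,"dz":-2.1,"wx":0,"wy":0,"wz":0,"hand":42},{"dx":-2.22,"dy":4.18,"dz":-1.4,"wx":0,"wy":0,"wz":0,"hand":42},{"dx":-2.22,"dy":4.18,"dz":-0.8,"wx":0,"wy":0,"wz":0,"hand":42},{"dx":-2.22,"dy":4.18,"dz":-0.5,"wx":0,"wy":0,"wz":0,"hand":42},{"dx":-2.22,"dy":4.18,"dz":-0.4,"wx":0,"wy":0,"wz":0,"hand":42},{"dx":-2.22,"dy":4.18,"dz":-0.36,"wx":0,"wy":0,"wz":0,"hand":42},{"dx":-2.22,"dy":4.18,"dz":-0.32,"wx":0,"wy":0,"wz":0,"hand":42},{"dx":-2.22,"dy":4.18,"dz":-0.32,"wx":0,"wy":0,"wz":0,"hand":42}]'

```text
clock: 16.25
eef_pos: [0.6459, -0.1036, 0.0564]
tool_rot: [0.707, 0.707, 0.001, 0.001]
ft_force: [-0.9, -0.6, -1.9]
grip_width: 0.0479
grasp_force: 63.1
```

Emit:
drive_tool --rows '[{"dx":0,"dy":0,"dz":0.02,"wx":0,"wy":0,"wz":0,"hand":42},{"dx":0,"dy":0,"dz":0.02,"wx":0,"wy":0,"wz":0,"hand":60},{"dx":0,"dy":0,"dz":0.02,"wx":0,"wy":0,"wz":0,"hand":85},{"dx":0,"dy":0,"dz":0.02,"wx":0,"wy":0,"wz":0,"hand":85},{"dx":0,"dy":0,"dz":0.02,"wx":0,"wy":0,"wz":0,"hand":85},{"dx":0,"dy":0,"dz":0.02,"wx":0,"wy":0,"wz":0,"hand":85},{"dx":0,"dy":0,"dz":-0.5,"wx":0,"wy":0,"wz":0,"hand":85},{"dx":0,"dy":0,"dz":-1.4,"wx":0,"wy":0,"wz":0,"hand":85},{"dx":0,"dy":0,"dz":-2.3,"wx":0,"wy":0,"wz":0,"hand":85},{"dx":-0.3,"dy":-0.3,"dz":-2.86,"wx":0,"wy":0,"wz":0,"hand":85},{"dx":-0.8,"dy":-0.9,"dz":-2.86,"wx":0,"wy":0,"wz":0,"hand":85},{"dx":-4.36,"dy":-4.87,"dz":-2.86,"wx":0,"wy":0,"wz":0,"hand":85},{"dx":-4.36,"dy":-4.87,"dz":-2.86,"wx":0,"wy":0,"wz":0,"hand":85},{"dx":-4.36,"dy":-4.87,"dz":-2.86,"wx":0,"wy":0,"wz":0,"hand":85},{"dx":-4.36,"dy":-4.87,"dz":-2.86,"wx":0,"wy":0,"wz":0,"hand":85},{"dx":-4.36,"dy":-4.87,"dz":-2.86,"wx":0,"wy":0,"wz":0,"hand":85},{"dx":-4.36,"dy":-4.87,"dz":-2.86,"wx":0,"wy":0,"wz":0,"hand":85},{"dx":-4.36,"dy":-4.87,"dz":-2.86,"wx":0,"wy":0,"wz":0,"hand":85},{"dx":-4.36,"dy":-4.87,"dz":-2.86,"wx":0,"wy":0,"wz":0,"hand":85}]'

```text
clock: 18.15
eef_pos: [0.4016, -0.3216, 0.1985]
tool_rot: [0.708, 0.707, 0.0, 0.0]
ft_force: [-1.2, -0.0, 0.3]
grip_width: 0.085
grasp_force: 0.0
```

Run:
```python
from h import *
print(bot.get_obs()['eef_pos'])
lid('deep1',(.4022,-.3214),save=True)
go(.4022,-.3214,.04)
```

```text
[ 0.40164504 -0.32156489  0.1984902 ]
deep1 guess px 284.0 205.0 r 20.5 col [20. 12. 59.] centroid [284.3 207.2] mec 284.4 207.5 area/exp 0.82 world [ 0.4028 -0.3233  0.07  ]
go d [-5.000e-03 -1.000e-03  3.169e+00] w [ 0.01 -0.    0.  ] rows 5.0 t 18.2
```

View pics/deep1.png

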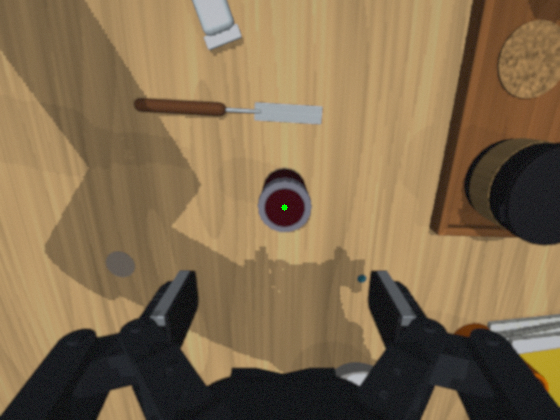

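The deep jar's lid is at (285,207), alone and clear. Grasp it.

Emit:
drive_tool --rows '[{"dx":-0.02,"dy":0.02,"dz":1,"wx":0,"wy":0,"wz":0,"hand":85},{"dx":-0.02,"dy":0.02,"dz":2,"wx":0,"wy":0,"wz":0,"hand":85},{"dx":-0.02,"dy":0.02,"dz":2.8,"wx":0,"wy":0,"wz":0,"hand":85},{"dx":-0.02,"dy":0.02,"dz":3.17,"wx":0,"wy":0,"wz":0,"hand":85},{"dx":-0.02,"dy":0.02,"dz":3.17,"wx":0,"wy":0,"wz":0,"hand":85},{"dx":-0.02,"dy":0.02,"dz":3.17,"wx":0,"wy":0,"wz":0,"hand":85},{"dx":-0.02,"dy":0.02,"dz":3.17,"wx":0,"wy":0,"wz":0,"hand":42},{"dx":-0.02,"dy":0.02,"dz":3.17,"wx":0,"wy":0,"wz":0,"hand":42},{"dx":-0.02,"dy":0.02,"dz":3.17,"wx":0,"wy":0,"wz":0,"hand":42},{"dx":-0.02,"dy":0.02,"dz":3.17,"wx":0,"wy":0,"wz":0,"hand":42},{"dx":-0.02,"dy":0.02,"dz":3.17,"wx":0,"wy":0,"wz":0,"hand":42},{"dx":-0.02,"dy":0.02,"dz":3.17,"wx":0,"wy":0,"wz":0,"hand":42},{"dx":-0.02,"dy":0.02,"dz":3.17,"wx":0,"wy":0,"wz":0,"hand":42}]'

```text
clock: 19.5
eef_pos: [0.4037, -0.3234, 0.0416]
tool_rot: [0.707, 0.707, 0.0, 0.002]
ft_force: [-0.2, 0.2, 6.4]
grip_width: 0.0479
grasp_force: 62.1
```

Emit:
drive_tool --rows '[{"dx":0,"dy":0,"dz":-0.4,"wx":0,"wy":0,"wz":0,"hand":42},{"dx":0,"dy":0,"dz":-1.2,"wx":0,"wy":0,"wz":0,"hand":42},{"dx":0,"dy":0,"dz":-2.1,"wx":0,"wy":0,"wz":0,"hand":42},{"dx":0.1,"dy":0.2,"dz":-2.8,"wx":0,"wy":0,"wz":0,"hand":42},{"dx":0.45,"dy":0.8,"dz":-2.9,"wx":0,"wy":0,"wz":0,"hand":42},{"dx":0.9,"dy":1.6,"dz":-2.9,"wx":0,"wy":0,"wz":0,"hand":42},{"dx":1.35,"dy":2.45,"dz":-2.9,"wx":0,"wy":0,"wz":0,"hand":42},{"dx":1.8,"dy":3.3,"dz":-2.9,"wx":0,"wy":0,"wz":0,"hand":42},{"dx":2.25,"dy":4.1,"dz":-2.9,"wx":0,"wy":0,"wz":0,"hand":42},{"dx":2.55,"dy":4.6,"dz":-2.9,"wx":0,"wy":0,"wz":0,"hand":42},{"dx":2.64,"dy":4.8,"dz":-2.7,"wx":0,"wy":0,"wz":0,"hand":42},{"dx":2.64,"dy":4.8,"dz":-2.1,"wx":0,"wy":0,"wz":0,"hand":42},{"dx":2.64,"dy":4.8,"dz":-1.4,"wx":0,"wy":0,"wz":0,"hand":42},{"dx":2.64,"dy":4.8,"dz":-0.8,"wx":0,"wy":0,"wz":0,"hand":42},{"dx":2.64,"dy":4.8,"dz":-0.5,"wx":0,"wy":0,"wz":0,"hand":42},{"dx":2.64,"dy":4.8,"dz":-0.4,"wx":0,"wy":0,"wz":0,"hand":42},{"dx":2.64,"dy":4.8,"dz":-0.36,"wx":0,"wy":0,"wz":0,"hand":42},{"dx":2.64,"dy":4.8,"dz":-0.32,"wx":0,"wy":0,"wz":0,"hand":42},{"dx":2.64,"dy":4.8,"dz":-0.32,"wx":0,"wy":0,"wz":0,"hand":42}]'

```text
clock: 21.4
eef_pos: [0.6434, -0.191, 0.0569]
tool_rot: [0.707, 0.707, 0.001, 0.001]
ft_force: [-0.1, 0.0, -1.5]
grip_width: 0.0481
grasp_force: 62.9
```

Emit:
drive_tool --rows '[{"dx":0,"dy":0,"dz":0.02,"wx":0,"wy":0,"wz":0,"hand":42},{"dx":0,"dy":0,"dz":0.02,"wx":0,"wy":0,"wz":0,"hand":60},{"dx":0,"dy":0,"dz":0.02,"wx":0,"wy":0,"wz":0,"hand":85},{"dx":0,"dy":0,"dz":0.02,"wx":0,"wy":0,"wz":0,"hand":85},{"dx":0,"dy":0,"dz":0.02,"wx":0,"wy":0,"wz":0,"hand":85},{"dx":0,"dy":0,"dz":0.02,"wx":0,"wy":0,"wz":0,"hand":85},{"dx":0,"dy":0,"dz":-0.5,"wx":0,"wy":0,"wz":0,"hand":85},{"dx":0,"dy":0,"dz":-1.4,"wx":0,"wy":0,"wz":0,"hand":85},{"dx":0,"dy":0,"dz":-2.3,"wx":0,"wy":0,"wz":0,"hand":85},{"dx":0.2,"dy":-0.3,"dz":-3,"wx":0,"wy":0,"wz":0,"hand":85},{"dx":0.5,"dy":-0.9,"dz":-3.4,"wx":0,"wy":0,"wz":0,"hand":85},{"dx":2.6,"dy":-4.9,"dz":-4.8,"wx":0,"wy":0,"wz":0,"hand":85},{"dx":2.6,"dy":-4.9,"dz":-4.8,"wx":0,"wy":0,"wz":0,"hand":85},{"dx":2.6,"dy":-4.9,"dz":-4.8,"wx":0,"wy":0,"wz":0,"hand":85},{"dx":2.6,"dy":-4.9,"dz":-4.8,"wx":0,"wy":0,"wz":0,"hand":85},{"dx":2.6,"dy":-4.9,"dz":-4.8,"wx":0,"wy":0,"wz":0,"hand":85},{"dx":2.6,"dy":-4.9,"dz":-4.8,"wx":0,"wy":0,"wz":0,"hand":85},{"dx":2.6,"dy":-4.9,"dz":-4.8,"wx":0,"wy":0,"wz":0,"hand":85},{"dx":2.6,"dy":-4.9,"dz":-4.8,"wx":0,"wy":0,"wz":0,"hand":85}]'

```text
clock: 23.3
eef_pos: [0.3984, -0.0607, 0.2956]
tool_rot: [0.707, 0.707, 0.0, 0.0]
ft_force: [0.8, -0.2, -0.0]
grip_width: 0.0852
grasp_force: 0.0
```

Run:
```python
from h import *
P=dict(pale=(.653,.0725),pink=(.650,-.0155),rose=(.6468,-.1033),deep=(.6438,-.1915))
for n,p in P.items(): lid(n,p,z=.085)
im=bot.camera('top')[:,:,::-1].copy(); c=cam('top')
for n,p in P.items():
    u,v=np.round(project(c,[*p,.085])[0]).astype(int)
    col=im[v-1:v+2,u-1:u+2].reshape(-1,3).mean(0); m=(np.linalg.norm(im-col,axis=2)<40).astype(np.uint8); w=np.zeros_like(m); cv2.circle(w,(int(u),int(v)),9,1,-1)
    ys,xs=np.nonzero(m*w); print(n,len(xs),'err mm',((world(c,(xs.mean(),ys.mean()),.085)[:2]-p)*1000).round(1))
cv2.imwrite('pics/t2.png',cv2.resize(im[130:270,220:440],None,fx=3,fy=3))
```

```text
pale guess px 525.0 61.0 r 16.7 col [185. 167. 180.] centroid [526.   62.3] mec 525.7 62.1 area/exp 1.11 world [0.6541 0.0708 0.085 ]
pink guess px 505.0 145.0 r 15.6 col [129.  86. 189.] centroid [504.7 144.9] mec 505.5 145.5 area/exp 1.07 world [ 0.6492 -0.0154  0.085 ]
rose guess px 487.0 218.0 r 14.6 col [ 62.  10. 172.] centroid [485.7 218.4] mec 485.5 218.0 area/exp 0.85 world [ 0.6457 -0.1039  0.085 ]
deep guess px 470.0 281.0 r 13.7 col [17. 10. 56.] centroid [469.4 280.8] mec 469.3 280.1 area/exp 0.74 world [ 0.6429 -0.1912  0.085 ]
pale 130 err mm [ 1.1 -1.4]
pink 139 err mm [-1.2  0.5]
rose 103 err mm [-1.3 -0.1]
deep 98 err mm [-1.1  0.5]
```

View pics/t2.png

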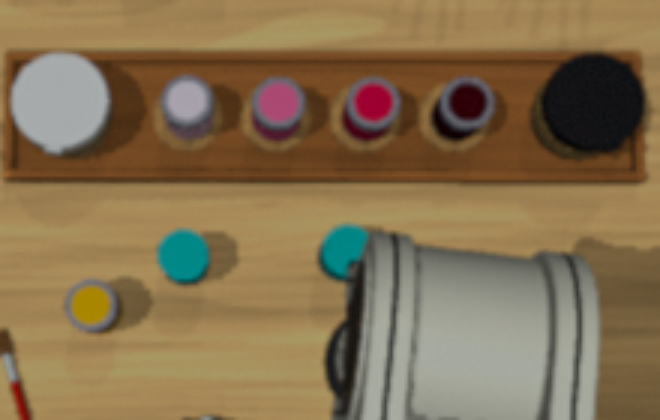

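The four jars stand at crop (187,100), (278,102), (373,103) and (468,103), in order pale to deep from the white tub to the black. Each is within about 2 mm of its round's centre and the tubs have not moved, so I'm handing in.

```bash
python3 -c "
from workcell import bot
print(bot.job_done())"
```

```text
the job is handed in; nothing more can be done
None
```

The job is handed in: all four jars stand upright on their cork rounds, deepest red by the black tub to palest pink by the white tub, each within about 2 mm of centre by my camera checks; no verdict came back at hand-in.

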